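# Slide the cold chest's cover into its notches and catch it

## Robot

A 6-joint arm with a two-finger parallel gripper is mounted at the origin on the work surface. World frame = base frame: x ahead of the robot, y to its left, z up, the work surface at z = 0. Lengths are in m, angles in rad, forces in N, time in s.
With the tool pointing down it reaches from about 0.15 to 0.775 m from the base axis. Payload 6.1 kg.
Tool frame: the origin (TCP) lies on the centre line of the jaws, within the pads' length; the fingertips stand 8 mm ahead of it and the grasp point (between the pads) lies 11 mm behind it (r.tips_ahead is the distance from the TCP to the fingertips, in m); z points along the fingers, y is the direction in which the jaws open and shut (so a half turn about z gives the same grasp; the last joint's range is limited). The gripper opens to 85 mm and grips with 20 to 120 N. Pads are 22 mm wide; open, the fingers measure 114 mm over their backs; the gripper's body (76 mm by 85 mm) begins 54 mm behind the grasp point. The pads swing forward as they close: fully open they stand 13 mm farther back than shut.
Start: joints at [-1.18, 0.126, -0.04, 1.405, 0, 1.571], TCP at [0.2, -0.485, 0.239] pointing down, gripper open.
Joint ranges: [-2.72, 2.72], [-0.95, 1.95], [-1.27, 1.35], [-1.78, 2.02], [-1.46, 1.47], [-3.14, 3.14]. Speed limits (rad/s): [2.39, 2.39, 3.01, 3.14, 3.14, 3.14].

## Interface

Orientations are given as a rotation vector (axis times angle).
In Python, from plant import r gives the robot as it stands.
- The arm moves only by the tool jog_arm, never from a script. Its argument "series" is a list of rows, each a list of 3 entries, a list of its own where there are three numbers: the closure in counts, from 0 (fully open) to 255 (shut), then the shift along the tool's x, y, z in m, then the turn, a rotation vector about the tool's x, y, z in rad. A call has exactly 5 rows; each row is the pose to reach, as a shift and turn from the pose commanded when the call began, along the tool's axes at that moment; what a row does not reach only later rows make up. A row lasts 1/8 s, in which the tool goes at most 62.5 mm and 10.7 degrees, less where a joint would pass 70% of its speed; a pose out of reach is approached as far as the arm can. A call with a gripper value outside its range is refused whole. The fingers move at their own pace and stop on an object; "force" is the grip in N (left out, the last holds). Time passes only in rows, so rows that repeat a pose let the fingers close, or fill a call up. It gives the time, the measured TCP pose, the force and the opening at its end, in the units of the state.
- r.get_obs(): the state, without advancing time (a new reading comes with each control period).
- r.snapshot(name): name is "scene" or "top"; returns the picture (480x640x3 uint8, red, green, blue); there is no depth.
- r.camera_model(name): a dict with "fx", "fy", "cx", "cy" (pixels), "rvec" (rotation vector, rad) and "tvec" (3), from world to camera coordinates, as OpenCV has them. Camera axes: x right, y down, z forward; pixel columns grow to the right and rows downward; lengths in m; the calibration is good to about 2 mm. A picture is of the moment at which its call begins. camera_model takes no time and is no camera call.
- r.hand_in(): hands the job in, once; it reports no verdict.
The state is a dict: "time_s": time; "joint_positions": joint angles; "qd": joint speeds; "joint_torque": joint torques, N m; "tool_pos": TCP position; "ee_rot": TCP orientation; "contact_force": force on the tool from outside, world axes, zero at the start; "ft_torque": the same for the moment, N m; "finger_gap": opening from 0.0 (shut) to 1.0 (fully open).
Only numpy, scipy, OpenCV 4.12 (cv2) and the standard library are available. Lean on these libraries where they do the work, as an engineer would, in place of code of your own. Each camera call takes 0.05 s, during which the arm holds its last target.

## Task

Close the cold chest over its sample boxes: with a fingertip in the finger well, slide the ribbed cover along its rails over the compartment that holds the stack of cardboard boxes, until you feel it drop into its notches and it lies flat on the rails. Then push that compartment's turn-catch fully round, square over the edge of the cover. Only slide and push, do not lift the cover, and leave the other things where they stand.

Things in the scene. Friction and masses are not known exactly. Their poses are not given: they have to be found in the camera images.
- chest: white insulated two-well chest, fixed, 310 (x) x 600 (y) mm, rim 162 mm high. Origin: on the table under the middle of the cover's track; x across, away from the robot; y along the rails, to the left; z up. Turned up to 0.22 rad. Front wall x -135 to -100, rear deck x 100 to 175. Wells 144 x 220 mm at y +140 and -140. Rails at |x| 72 to 100, top 140 mm high; end walls 8 mm beyond a seated cover
- cover: loose white ribbed board, 196 x 250 (x, y) x 28 mm, ribs 4 mm more, 0.56 to 0.91 kg; origin at the centre of its underside, axes as the chest's. Rides on four feet 8 mm high: origin at 148 mm height while sliding (top 176), 140 mm once dropped home (top 168). Walls guide it with 2 mm play each side. Starts within 50 mm of the track's middle, 90 to 190 mm from a seat; sliding takes some 1 to 8 N
- finger_well (a point): middle of the floor of the finger well in the centre of the cover: an open square recess 70 x 70 mm, 18 mm deep, with upright walls to push against; the point lies 10 mm above the cover's underside
- boxes: stack of two cardboard freezer boxes with paper-white lids, together 133 x 133 x 100 mm, standing fixed in one of the two wells, 178 mm left or right of the chest's middle, partly under the cover at the start; origin under its centre
- coldpack: flat grey cold pack 120 x 130 x 28 mm lying on the floor of the other well; origin under its centre
- seat_left (a point): where the cover's origin lies when dropped home over the left well (chest x 0, y +140, z 140 mm). The rails' notches are 10 mm deep and 24 mm long for feet 16 mm long, so the seated cover keeps 4 mm of play either way along the rails and is then stopped. The front and rear feet run on separate tracks and meet only their own notches
- seat_right (a point): the same over the right well (chest frame x 0, y -140, z 140 mm)
- catch_left (a joint): turn-catch on the front wall, left well, rad. 0: bar along the wall, pointing to the chest's left end; positive turns it inwards (clockwise from above) to its stop at 1.57, square over the cover's edge. Starts at -0.35 to 0, clear of the cover; light friction (0.7 N at the post), stays put. Steel bar 18 mm wide, 170.5 to 178.5 mm high: 2.5 mm over a seated cover, blocked by one not dropped
- catch_right (a joint): turn-catch on the front wall, right well, rad. 0: bar along the wall, pointing to the chest's right end; positive turns it inwards (anticlockwise from above) to its stop at 1.57, square over the cover's edge. Starts at -0.35 to 0, clear of the cover; light friction (0.7 N at the post), stays put. Steel bar 18 mm wide, 170.5 to 178.5 mm high: 2.5 mm over a seated cover, blocked by one not dropped
- post_left (a point): middle of the black upright finger post on the left catch's bar: 15 mm across, from 178.5 to 202.5 mm above the table, 60 mm from the pivot
- post_right (a point): the same on the right catch
- pivot_left (a point): top centre of the left catch's bar on its vertical pivot axis (chest frame x -120, y +140, z 178.5 mm)
- pivot_right (a point): the same for the right catch (chest frame x -120, y -140, z 178.5 mm)
- tube_block: bare aluminium cooling block with eight small tubes, 50 x 90 x 44 mm, standing on the chest's rear deck; origin under its centre
- vial: small white-capped jar, 34 mm across, 48 mm high, on the chest's rear deck; origin under its centre
- cryobox: closed cardboard freezer box 133 x 133 x 50 mm on the table to the left; origin under its centre
- beaker: glass beaker, 80 mm across, 95 mm high, on the table to the right; origin under its centre
- scraper: ice scraper like a spatula, 240 mm long, lying on the table left of the chest
- pen: black marker pen, 14 mm thick, about 130 mm long, lying on the table right of the chest
- wash_bottle: white bottle, 64 mm across, 130 mm high, on the table to the right; origin under its centre

How it is judged:
On the way, in this order (a step that is already met when the one before it is completed fails the run):
1. the cover has dropped into its notches over the compartment with the boxes (((y of cover in the frame of chest between 0.132 and 0.148 m and y of boxes in the frame of chest above 0.05 m and z of cover in the frame of chest below 0.1425 m and angle between the z axis of cover and the z axis of chest, either way round below 0.02 rad and linear speed of cover below 0.01 m/s) or (y of cover in the frame of chest between -0.148 and -0.132 m and y of boxes in the frame of chest below -0.05 m and z of cover in the frame of chest below 0.1425 m and angle between the z axis of cover and the z axis of chest, either way round below 0.02 rad and linear speed of cover below 0.01 m/s))), for 0.2 s.
2. that compartment's catch is turned over the cover's edge (((y of cover in the frame of chest between 0.132 and 0.148 m and y of boxes in the frame of chest above 0.05 m and z of cover in the frame of chest below 0.1425 m and angle between the z axis of cover and the z axis of chest, either way round below 0.02 rad and value of joint catch_left above 1.35 rad) or (y of cover in the frame of chest between -0.148 and -0.132 m and y of boxes in the frame of chest below -0.05 m and z of cover in the frame of chest below 0.1425 m and angle between the z axis of cover and the z axis of chest, either way round below 0.02 rad and value of joint catch_right above 1.35 rad))), for 0.2 s.
At the end, for the whole second after the job is handed in: The cover lies still in its notches over the compartment with the boxes (within 8 mm of the seat along the rails, origin less than 142.5 mm above the chest's foot, flat to 0.02 rad) and that compartment's catch stands at 1.35 rad or more (((y of cover in the frame of chest between 0.132 and 0.148 m and y of boxes in the frame of chest above 0.05 m and z of cover in the frame of chest below 0.1425 m and angle between the z axis of cover and the z axis of chest, either way round below 0.02 rad and linear speed of cover below 0.01 m/s and value of joint catch_left above 1.35 rad) or (y of cover in the frame of chest between -0.148 and -0.132 m and y of boxes in the frame of chest below -0.05 m and z of cover in the frame of chest below 0.1425 m and angle between the z axis of cover and the z axis of chest, either way round below 0.02 rad and linear speed of cover below 0.01 m/s and value of joint catch_right above 1.35 rad))); the robot touches nothing.
It fails at once if the cover is lifted more than 15 mm off its rails or tipped (z of cover in the frame of chest above 0.163 m or angle between the z axis of cover and the z axis of chest, either way round above 0.12 rad).
It fails at once if another thing is knocked away or taken up (distance of any of tube_block, vial, cryobox, beaker, scraper, pen, wash_bottle from where it was at the start of the episode above 0.03 m).
It also fails if it takes over 54 s, if anything falls off the work surface, if the arm or the gripper's body presses on something with over 40 N, if the wrist force passes 120 N, or if a joint passes its speed limit or range.

## Working session

There is one attempt and no reset: what is moved stays moved. The work goes in short steps, Python scripts to look and compute and a tool call to move; the robot and the scene stay as the last step left them, time stands still between calls to the robot, and variables do not carry over. Pictures are saved under pics/ and viewed, and the job is handed in when it is done.

Besides the shell and the picture viewer there is one more tool, called by a JSON object that holds its "method" and its "body". jog_arm: Moves the arm, as the interface text tells. Its arguments: {"type":"object","properties":{"series":{"type":"array","items":{"type":"array"}},"force":{"type":"number"}},"required":["series"]}

```bash
ls; mkdir -p pics; python3 - <<'E'
from plant import r
import cv2
for n in("scene","top"):
    im=r.snapshot(n); cv2.imwrite(f"pics/{n}0.png",im[:,:,::-1]); print(n,r.camera_model(n))
print(r.get_obs(), r.tips_ahead)
E
```

```text
pics
scene {'fx': 504.79063695775477, 'fy': 504.79063695775477, 'cx': 316.3513852901875, 'cy': 241.78970908199346, 'rvec': array([ 2.03233864,  1.61985362, -0.51125972]), 'tvec': array([-0.13220826, -0.39838418,  1.74742516])}
top {'fx': 543.5520926845569, 'fy': 543.5520926845569, 'cx': 324.87607236930756, 'cy': 240.34204366323627, 'rvec': array([ 2.17635358, -2.20788493,  0.04226749]), 'tvec': array([-0.00434017,  0.57860626,  1.89526087])}
{'time_s': 0.1, 'joint_positions': array([-1.18000136e+00,  1.26365011e-01, -4.05057059e-02,  1.40542281e+00,
        2.27969519e-05,  1.57082329e+00]), 'qd': array([-7.43574703e-05, -1.55185774e-03,  1.54765051e-03, -8.81248889e-04,
        9.66308103e-04, -3.88653698e-04]), 'joint_torque': array([ 1.99803857e-03, -4.36903238e+01,  3.53605807e+01,  1.37736445e-02,
        1.06886516e-04,  1.10937930e-05]), 'tool_pos': array([ 0.1998528 , -0.48508065,  0.23858316]), 'ee_rot': array([-3.08037304e+00, -6.09632965e-01,  4.21321897e-04]), 'contact_force': array([ 0.23245585,  0.69932161, -0.07788393]), 'ft_torque': array([-0.00509628,  0.03471142,  0.0014125 ]), 'finger_gap': 1.0014333325640397} 0.008
```

View pics/scene0.png

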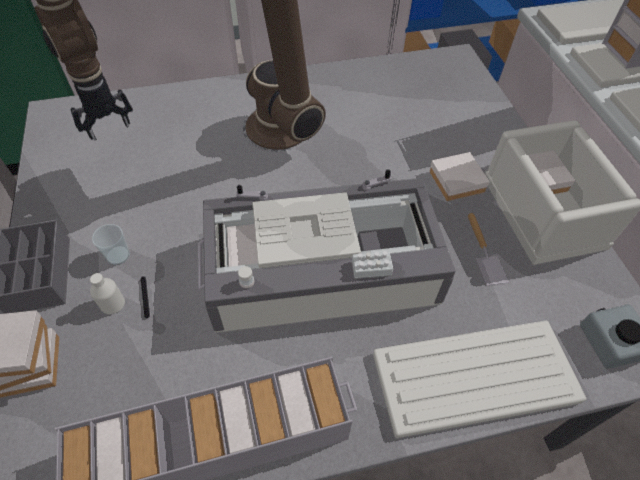

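View pics/top0.png

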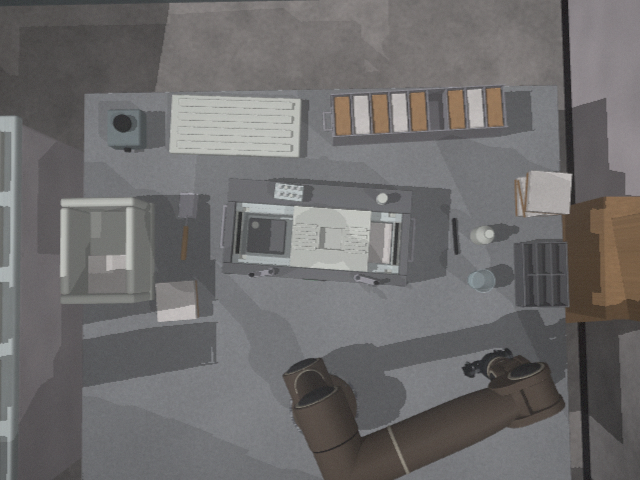

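```bash
python3 - <<'E'
import cv2
a=cv2.imread("pics/top0.png")[165:295,210:425]; cv2.imwrite("pics/topz.png",cv2.resize(a,None,fx=3.7,fy=3.7,interpolation=cv2.INTER_CUBIC))
a=cv2.imread("pics/scene0.png")[160:335,190:465]; cv2.imwrite("pics/scz.png",cv2.resize(a,None,fx=2.9,fy=2.9,interpolation=cv2.INTER_CUBIC))
E
```

```text
(no output)
```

View pics/topz.png

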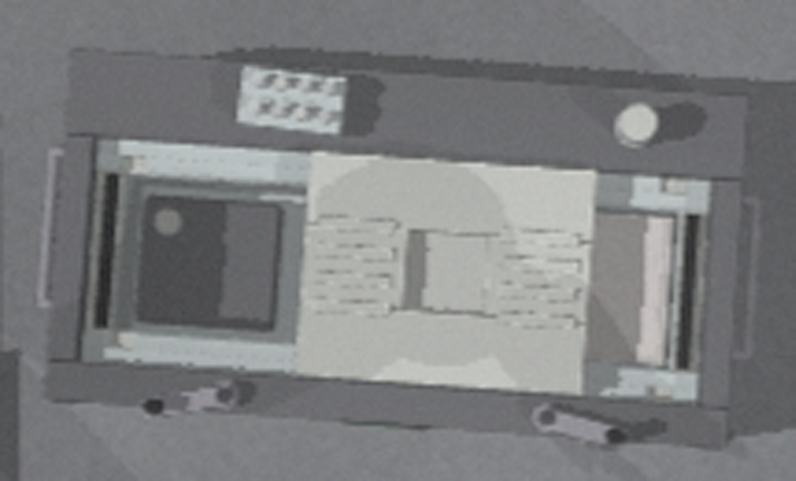

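View pics/scz.png

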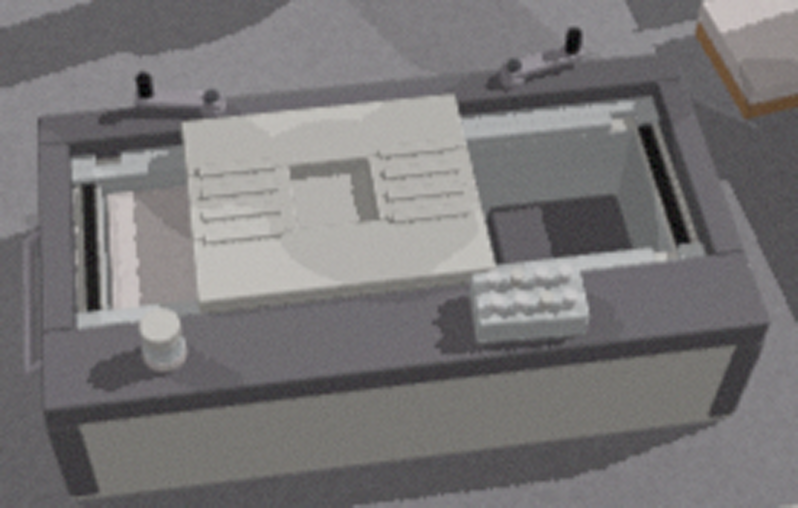

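```bash
cat >h.py <<'E'
import numpy as np,cv2
from scipy.optimize import least_squares
from plant import r
K={n:r.camera_model(n) for n in("top","scene")}
def proj(n,P):
    m=K[n];C=np.array([[m['fx'],0,m['cx']],[0,m['fy'],m['cy']],[0,0,1]])
    return cv2.projectPoints(np.atleast_2d(np.array(P,float)),m['rvec'],m['tvec'],C,None)[0][:,0]
def back(n,uv,z):
    m=K[n];R=cv2.Rodrigues(m['rvec'])[0];d=R.T@np.array([(uv[0]-m['cx'])/m['fx'],(uv[1]-m['cy'])/m['fy'],1]);c=-R.T@m['tvec']
    return c+d*(z-c[2])/d[2]
tz=lambda p:np.array(p)/3.7+[210,165]-.36
sz=lambda p:np.array(p)/2.9+[190,160]-.33
def W(p,P):
    c,s=np.cos(p[2]),np.sin(p[2]);P=np.atleast_2d(P)
    return np.c_[p[0]+c*P[:,0]-s*P[:,1],p[1]+s*P[:,0]+c*P[:,1],P[:,2]]
def inv(p,w):
    c,s=np.cos(p[2]),np.sin(p[2]);d=np.array(w)[:2]-p[:2];return np.array([c*d[0]+s*d[1],-s*d[0]+c*d[1]])
E
python3 - <<'E'
from h import *
t=[tz(q) for q in[(75,50),(746,97),(727,443),(47,400)]]; s=[sz(q) for q in[(768,325),(45,408),(38,118)]]
M=np.array([[.175,.3,.162],[.175,-.3,.162],[-.135,-.3,.162],[-.135,.3,.162]])
f=lambda p:np.r_[(proj("top",W(p,M))-t).ravel(),(proj("scene",W(p,M[:3]))-s).ravel()]
o=least_squares(f,[.55,.05,0]);p=o.x;print(p,f(p).round(1))
np.save("p.npy",p)
# cover corners z .176: rear-left, rear-right, front-right,front-left
for q in[(312,152),(596,171),(582,395),(296,374)]: print("cov top",inv(p,back("top",tz(q),.176)))
for q in[(200,300),(494,265),(184,123),(458,96)]: print("cov sc",inv(p,back("scene",sz(q),.176)))
for nm,q in(("well top l",(405,270)),("r",(497,275))):print(nm,inv(p,back("top",tz(q),.176)))
for nm,q in(("boxes",(672,218)),("boxes",(665,365))):print(nm,inv(p,back("top",tz(q),.12)))
for nm,n,q in(("postR","top",tz((617,436))),("postR","scene",sz((143,76))),("postL","top",tz((154,406))),("pivR","top",tz((545,416)))):
  w=back(n,q,.2025 if 'post' in nm else .1785);print(nm,w,inv(p,w))
print("wells",W(p,[[0,-.14,.14],[-.12,-.14,.1785]]))
E
```

```text
[ 0.58029228  0.01291104 -0.08374726] [-1.3 -0.2  1.1 -0.5  0.3  1.5 -1.2  0.1  1.3 -0.4 -1.2  1.3 -0.6 -0.6]
cov top [0.09729235 0.07944022]
cov top [ 0.09765044 -0.16846575]
cov top [-0.09738563 -0.16913287]
cov top [-0.09650226  0.07931502]
cov sc [ 0.09575388 -0.1671141 ]
cov sc [0.0944347  0.07994877]
cov sc [-0.09656332 -0.16649191]
cov sc [-0.09502704  0.08385675]
well top l [ 0.00012189 -0.00867679]
r [ 0.00129901 -0.08869961]
boxes [ 0.06612933 -0.2429343 ]
boxes [-0.0657461  -0.24508854]
postR [ 0.43409174 -0.17486153  0.2025    ] [-0.12998108 -0.19934406]
postR [ 0.43030873 -0.17337952  0.2025    ] [-0.1338748 -0.1981837]
postL [0.465112   0.21968265 0.2025    ] [-0.13207292  0.19641217]
pivR [ 0.45145973 -0.11504818  0.1785    ] [-0.11767731 -0.13828752]
wells [[ 0.56858136 -0.12659829  0.14      ]
 [ 0.44900193 -0.11656037  0.1785    ]]
```

```bash
cat >>h.py <<'E'
from scipy.spatial.transform import Rotation as Ro
p=np.load("p.npy") if __import__('os').path.exists("p.npy") else None
def tgt(cx,cy,tipz,yaw=0):
    # chest xy, tip height, tool x axis at yaw from chest x
    P=W(p,[[cx,cy,tipz+.008]])[0]; a=p[2]+yaw
    R=np.c_[[np.cos(a),np.sin(a),0],[np.sin(a),-np.cos(a),0],[0,0,-1]]
    return P,R
def delta(cx,cy,tipz,yaw=0):
    o=r.get_obs();R0=Ro.from_rotvec(o['ee_rot']).as_matrix();P,R=tgt(cx,cy,tipz,yaw)
    return (R0.T@(P-o['tool_pos'])).round(4),Ro.from_matrix(R0.T@R).as_rotvec().round(4)
def st():
    o=r.get_obs();R0=Ro.from_rotvec(o['ee_rot']).as_matrix()
    c,s=np.cos(p[2]),np.sin(p[2]);F=o['contact_force']
    print(o['time_s'],"chest",inv(p,o['tool_pos']).round(4),"tip z",(o['tool_pos'][2]-.008).round(4),"yaw",(np.arctan2(R0[1,0],R0[0,0])-p[2]).round(3),"F",np.round([c*F[0]+s*F[1],-s*F[0]+c*F[1],F[2]],1),o['finger_gap'],"tilt",R0[:,2].round(3),"j6",o['joint_positions'][5])
E
python3 -c "
from h import *
st();print(delta(0,-.045,.231))"
```

```text
0.1 chest [-0.3374 -0.5281] tip z 0.2306 yaw 0.475 F [ 0.2  0.7 -0.1] 1.0014333325640397 tilt [-0.001  0.001 -1.   ] j6 1.5708232927277177
(array([ 0.5209, -0.2755,  0.    ]), array([-1.500e-03,  3.000e-04,  4.745e-01]))
```

{"method": "jog_arm", "body": {"series": [[255,[0.06,-0.03,0],[0,0,0.1]],[255,[0.11,-0.058,0],[0,0,0.2]],[255,[0.165,-0.087,0],[0,0,0.3]],[255,[0.22,-0.116,0],[0,0,0.4]],[255,[0.27,-0.143,0],[-0.0015,0,0.4745]]], "force": 40}}

```text
time_s: 0.72
tool_pos: [0.396, -0.2485, 0.2391]
ee_rot: [3.137, -0.135, 0.0]
contact_force: [0.9, -0.8, -0.4]
finger_gap: 0.0
```

```bash
python3 -c "
from h import *
st();print(delta(0,-.045,.231))"
```

```text
0.725 chest [-0.1617 -0.2759] tip z 0.2311 yaw -0.002 F [ 1.  -0.7 -0.4] 0.00034537901713408396 tilt [ 0.    -0.001 -1.   ] j6 2.6680419290890325
(array([ 1.612e-01, -2.313e-01, -2.000e-04]), array([ 0.0014, -0.0002, -0.0023]))
```

{"method": "jog_arm", "body": {"series": [[255,[0.032,-0.046,0],[0,0,0]],[255,[0.065,-0.093,0],[0,0,0]],[255,[0.097,-0.139,0],[0,0,0]],[255,[0.129,-0.185,0],[0,0,0]],[255,[0.161,-0.231,0],[0,0,-0.002]]]}}

```text
time_s: 1.35
tool_pos: [0.5752, -0.0383, 0.2387]
ee_rot: [-3.136, 0.107, 0.0]
contact_force: [0.9, -1.0, -0.3]
finger_gap: 0.003
```

```bash
python3 -c "
from h import *
st();print(delta(0,-.045,.166))
for n in('top','scene'): cv2.imwrite(f'pics/{n}1.png',r.snapshot(n)[:,:,::-1])
a=cv2.imread('pics/scene1.png')[120:335,190:465]; cv2.imwrite('pics/scz1.png',cv2.resize(a,None,fx=2.7,fy=2.7,interpolation=cv2.INTER_CUBIC))"
```

```text
1.35 chest [-0.0008 -0.0515] tip z 0.2307 yaw 0.015 F [ 1.  -1.  -0.3] 0.0026499892692725623 tilt [ 0.     0.004 -1.   ] j6 3.1416575086356056
(array([ 0.0009, -0.0062,  0.0647]), array([-0.0038,  0.0003,  0.0153]))
```

View pics/scz1.png

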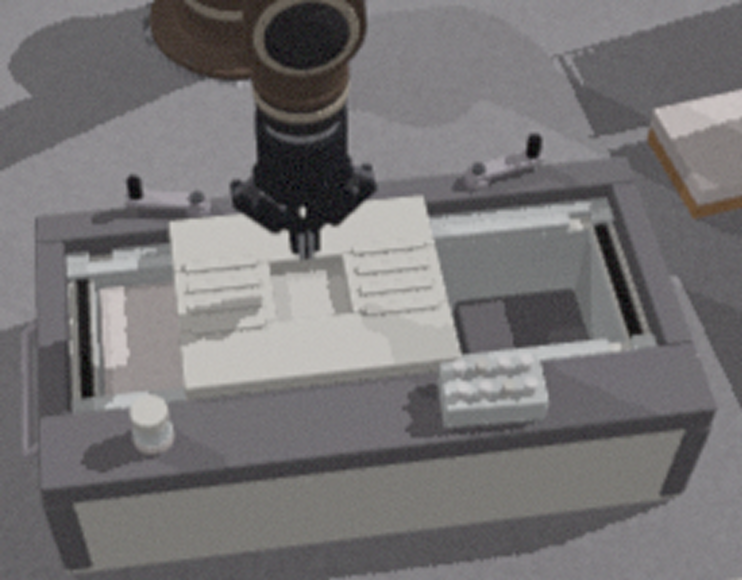

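{"method": "jog_arm", "body": {"series": [[255,[0,-0.006,0],[0,0,-0.18]],[255,[0,-0.006,0],[0,0,-0.36]],[255,[0,-0.006,0],[0,0,-0.54]],[255,[0,-0.006,0],[0,0,-0.72]],[255,[0,-0.006,0],[0,0,-0.9]]]}}

```text
time_s: 2.08
tool_pos: [0.5742, -0.0349, 0.2387]
ee_rot: [-2.869, -1.271, -0.002]
contact_force: [-1.2, 0.1, -0.9]
finger_gap: -0.003
```

```bash
python3 -c "
from h import *
st();print(delta(0,-.045,.166,1.5708))"
```

```text
2.075 chest [-0.0021 -0.0481] tip z 0.2307 yaw 0.918 F [-1.2  0.  -0.9] -0.0025591934438591903 tilt [-0.     0.004 -1.   ] j6 2.2451081968208126
(array([ 0.0036, -0.0001,  0.0647]), array([-0.0019, -0.0032, -0.653 ]))
```

{"method": "jog_arm", "body": {"series": [[255,[0.003,0,0],[0,0,-0.17]],[255,[0.003,0,0],[0,0,-0.34]],[255,[0.003,0,0.0],[-0.002,-0.003,-0.51]],[255,[0.003,0,0.0],[-0.002,-0.003,-0.653]],[255,[0.003,0,0.02],[-0.002,-0.003,-0.653]]]}}

```text
time_s: 2.7
tool_pos: [0.5771, -0.0327, 0.22]
ee_rot: [2.316, 2.119, 0.004]
contact_force: [-0.3, 0.3, -0.8]
finger_gap: -0.001
```

```bash
python3 -c "
from h import *
st();print(delta(0,-.045,.166,1.5708))"
```

```text
2.7 chest [ 0.0007 -0.0457] tip z 0.212 yaw 1.566 F [-0.3  0.3 -0.8] -0.0009691914756927703 tilt [ 0.003 -0.    -1.   ] j6 1.602809713593824
(array([ 0.0007, -0.0008,  0.046 ]), array([ 0.0034, -0.0002, -0.0048]))
```

Now tool +x = chest +y. Down into the well.

{"method": "jog_arm", "body": {"series": [[255,[0.0007,-0.0008,0.012],[0.003,0,-0.005]],[255,[0.0007,-0.0008,0.024],[0.003,0,-0.005]],[255,[0.0007,-0.0008,0.035],[0.003,0,-0.005]],[255,[0.0007,-0.0008,0.042],[0.003,0,-0.005]],[255,[0.0007,-0.0008,0.046],[0.003,0,-0.005]]]}}

```text
time_s: 3.32
tool_pos: [0.5762, -0.0312, 0.1727]
ee_rot: [-2.311, -2.125, 0.002]
contact_force: [-0.9, -0.2, 0.5]
finger_gap: 0.003
```

```bash
python3 -c "
from h import *
st();print(delta(0,-.065,.165,1.5708))"
```

```text
3.325 chest [-0.0004 -0.0443] tip z 0.1647 yaw 1.571 F [-0.9 -0.3  0.5] 0.0027788298288337937 tilt [-0.002  0.001 -1.   ] j6 1.6001535307695283
(array([-0.0207,  0.0004, -0.0004]), array([-0.002 , -0.0003,  0.0001]))
```

{"method": "jog_arm", "body": {"series": [[255,[-0.012,0,0],[0,0,0]],[255,[-0.022,0,0],[0,0,0]],[255,[-0.03,0,0],[0,0,0]],[255,[-0.04,0,0],[0,0,0]],[255,[-0.05,0,0],[0,0,0]]]}}

```text
time_s: 3.95
tool_pos: [0.5722, -0.0811, 0.1735]
ee_rot: [-2.311, -2.126, -0.001]
contact_force: [0.1, 5.1, 2.4]
finger_gap: -0.002
```

```bash
python3 -c "
from h import *
st()"
```

```text
3.95 chest [-0.0002 -0.0944] tip z 0.1655 yaw 1.571 F [-0.3  5.   2.4] -0.0020501432850597353 tilt [-0.001  0.002 -1.   ] j6 1.5125412365987279
```

Pushing at 5 N. Continue to about y −0.150, then slower.

{"method": "jog_arm", "body": {"series": [[255,[-0.01,0,0],[0,0,0]],[255,[-0.02,0,0],[0,0,0]],[255,[-0.03,0,0],[0,0,0]],[255,[-0.04,0,0],[0,0,0]],[255,[-0.05,0,0],[0,0,0]]]}}

```text
time_s: 4.58
tool_pos: [0.568, -0.1309, 0.1735]
ee_rot: [-2.311, -2.126, -0.001]
contact_force: [0.5, 5.8, 1.9]
finger_gap: -0.002
```

```bash
python3 -c "
from h import *
st()
for n in('top','scene'): cv2.imwrite(f'pics/{n}2.png',r.snapshot(n)[:,:,::-1])
a=cv2.imread('pics/scene2.png')[120:335,190:465]; cv2.imwrite('pics/scz2.png',cv2.resize(a,None,fx=2.7,fy=2.7,interpolation=cv2.INTER_CUBIC))"
```

```text
4.575 chest [-0.0002 -0.1444] tip z 0.1655 yaw 1.571 F [0.  5.8 1.9] -0.0020506913354397037 tilt [-0.001  0.002 -1.   ] j6 1.4267989247239943
```

View pics/scz2.png

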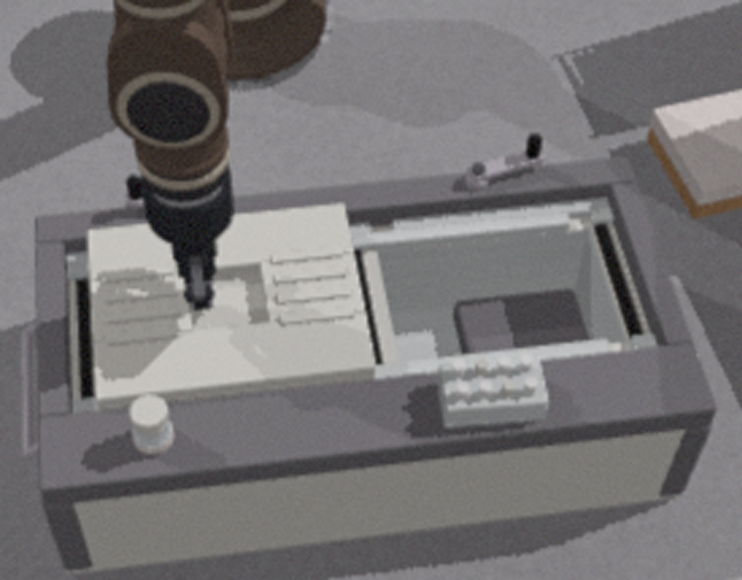

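{"method": "jog_arm", "body": {"series": [[255,[-0.003,0,0],[0,0,0]],[255,[-0.006,0,0],[0,0,0]],[255,[-0.009,0,0],[0,0,0]],[255,[-0.011,0,0],[0,0,0]],[255,[-0.013,0,0],[0,0,0]]]}}

```text
time_s: 5.3
tool_pos: [0.5669, -0.1431, 0.1732]
ee_rot: [-2.31, -2.126, -0.0]
contact_force: [1.0, 5.2, 1.9]
finger_gap: -0.001
```

```bash
python3 -c "
from h import *
st()"
```

```text
5.3 chest [-0.0003 -0.1566] tip z 0.1652 yaw 1.572 F [0.6 5.3 1.9] -0.001386063556253175 tilt [-0.001  0.002 -1.   ] j6 1.4057271282249093
```

{"method": "jog_arm", "body": {"series": [[255,[-0.001,0,0],[0,0,0]],[255,[-0.002,0,0],[0,0,0]],[255,[-0.003,0,0],[0,0,0]],[255,[-0.004,0,0],[0,0,0]],[255,[-0.005,0,0],[0,0,0]]]}}

```text
time_s: 5.92
tool_pos: [0.5662, -0.1488, 0.1729]
ee_rot: [-2.311, -2.125, 0.002]
contact_force: [1.1, 3.7, -0.9]
finger_gap: -0.001
```

```bash
python3 -c "
from h import *
st()"
```

```text
5.925 chest [-0.0005 -0.1623] tip z 0.1649 yaw 1.571 F [ 0.8  3.7 -0.9] -0.0008181512918988374 tilt [-0.002  0.001 -1.   ] j6 1.3973829362873906
```

{"method": "jog_arm", "body": {"series": [[255,[-0.001,0,0],[0,0,0]],[255,[-0.001,0,0],[0,0,0]],[255,[-0.002,0,0],[0,0,0]],[255,[-0.002,0,0],[0,0,0]],[255,[-0.002,0,0],[0,0,0]]]}}

```text
time_s: 6.55
tool_pos: [0.5661, -0.151, 0.1729]
ee_rot: [-2.311, -2.125, 0.002]
contact_force: [-0.1, 3.0, -1.0]
finger_gap: 0.002
```

```bash
python3 -c "
from h import *
st()
for n in('top','scene'): cv2.imwrite(f'pics/{n}3.png',r.snapshot(n)[:,:,::-1])
a=cv2.imread('pics/scene3.png')[120:335,190:465]; cv2.imwrite('pics/scz3.png',cv2.resize(a,None,fx=2.7,fy=2.7,interpolation=cv2.INTER_CUBIC))"
```

```text
6.55 chest [-0.0004 -0.1645] tip z 0.1649 yaw 1.571 F [-0.3  2.9 -1. ] 0.0015061881899425598 tilt [-0.002  0.    -1.   ] j6 1.3941529544134954
```

View pics/scz3.png

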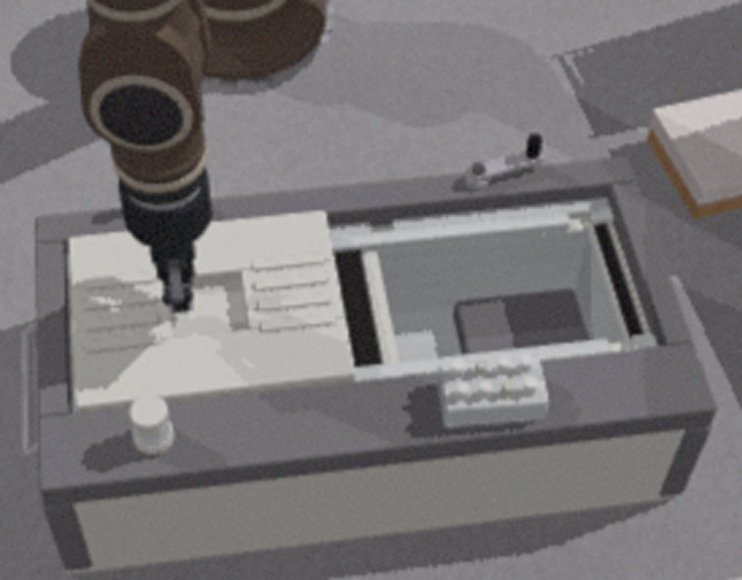

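```bash
cat > e.py <<'E'
from h import *
# residual of predicted cover top corners vs image for seated / sliding
def ov(n,f,box,s,ys,z):
    a=cv2.imread(f); x0,y0,x1,y1=box; a=cv2.resize(a[y0:y1,x0:x1],None,fx=s,fy=s,interpolation=cv2.INTER_CUBIC)
    for zz,col in((z+.028,(0,0,255)),(z+.036,(255,0,0))):
        M=[[sx*.098,ys+sy*.125,zz] for sx,sy in((1,1),(1,-1),(-1,-1),(-1,1))]
        q=((proj(n,W(p,M))-[x0,y0]+.5)*s).astype(int)
        cv2.polylines(a,[q.reshape(-1,1,2)],True,col,1)
    return a
import sys
i=sys.argv[1];y=float(sys.argv[2])
A=ov("scene",f"pics/scene{i}.png",(200,180,330,280),6,y,.14)
cv2.imwrite(f"pics/ovs{i}.png",A)
B=ov("top",f"pics/top{i}.png",(310,190,430,290),6,y,.14)
cv2.imwrite(f"pics/ovt{i}.png",B)
E
python3 e.py 3 -.1405
```

```text
(no output)
```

View pics/ovs3.png

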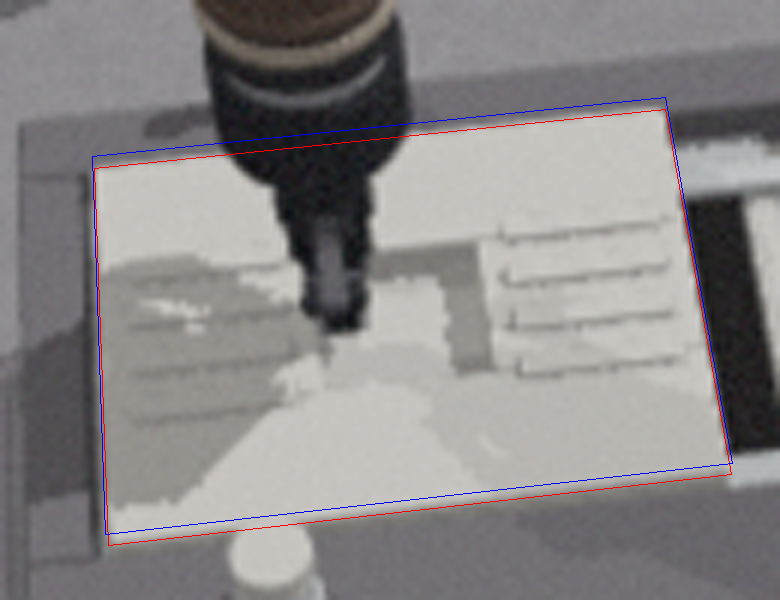

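View pics/ovt3.png

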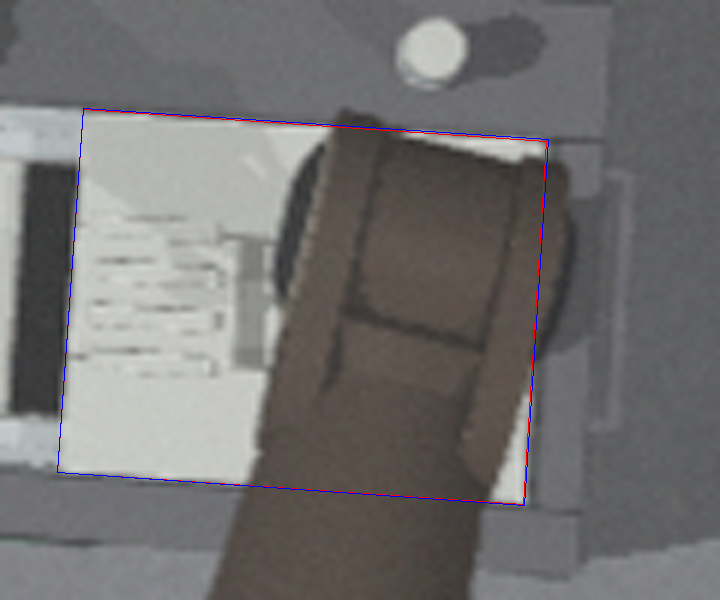

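{"method": "jog_arm", "body": {"series": [[255,[0.003,0,0],[0,0,0]],[255,[0.008,0,0],[0,0,0]],[255,[0.015,0,0],[0,0,0]],[255,[0.015,0,-0.025],[0,0,0]],[255,[0.015,0,-0.06],[0,0,0]]]}}

```text
time_s: 7.28
tool_pos: [0.567, -0.1353, 0.2328]
ee_rot: [-2.31, -2.125, 0.004]
contact_force: [-0.1, 0.1, 0.6]
finger_gap: 0.001
```

```bash
python3 -c "
from h import *
st()
for t in(-.2,0,.78,1.57):
  print(t, 'post',-.12+.06*np.sin(t),-.14-.06*np.cos(t))
print(delta(-.165,-.222,.225,.8))
for n in('top','scene'): cv2.imwrite(f'pics/{n}4.png',r.snapshot(n)[:,:,::-1])
"; python3 e.py 4 -.1405
```

```text
7.275 chest [-0.0008 -0.1488] tip z 0.2248 yaw 1.571 F [-0.1  0.1  0.6] 0.0011996474360760083 tilt [-0.004  0.001 -1.   ] j6 1.4198842893444508
-0.2 post -0.13192015984770367 -0.1988039946704745
0 post -0.12 -0.2
0.78 post -0.07780323484797538 -0.18265481228073666
1.57 post -0.06000001902408992 -0.140047779602644
(array([-0.0731, -0.1642,  0.0005]), array([-0.0039,  0.0012,  0.7713]))
```

View pics/ovs4.png

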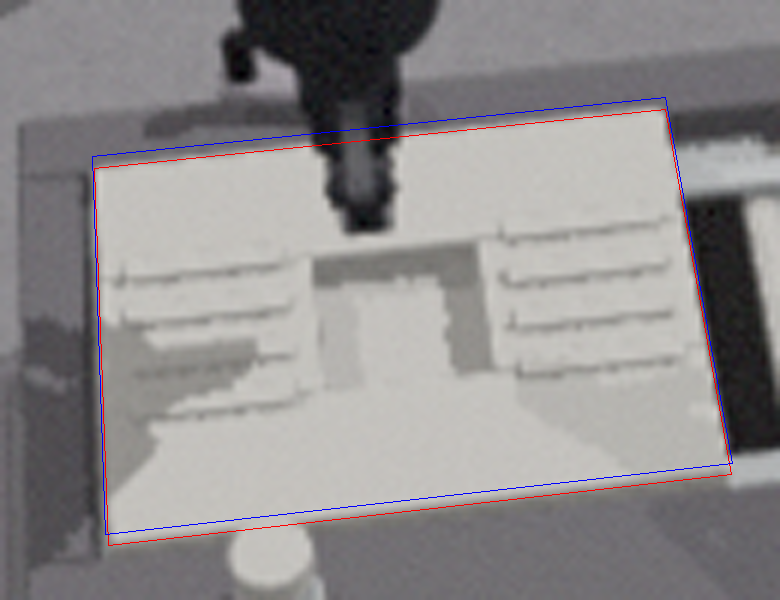

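View pics/ovt4.png

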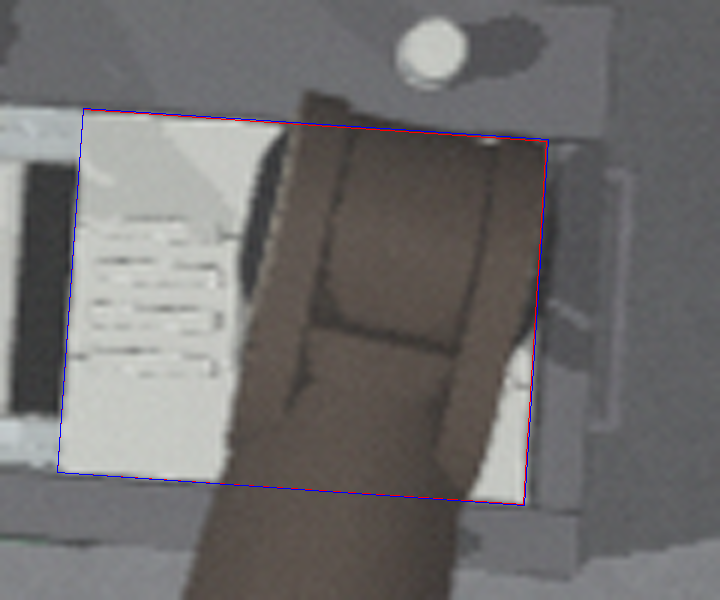

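```bash
python3 -c "
from h import *
print(delta(-.155,-.218,.225,.7))"
```

```text
(array([-0.0687, -0.1563,  0.0035]), array([ 0.0045, -0.0011,  0.8713]))
```

{"method": "jog_arm", "body": {"series": [[255,[-0.014,-0.031,0],[0,0,0.17]],[255,[-0.027,-0.062,0],[0,0,0.34]],[255,[-0.041,-0.094,0],[0,0,0.52]],[255,[-0.055,-0.125,0],[0,0,0.7]],[255,[-0.0687,-0.156,0],[0.004,0,0.871]]]}}

```text
time_s: 8.0
tool_pos: [0.4052, -0.1913, 0.2328]
ee_rot: [-2.993, -0.943, 0.007]
contact_force: [0.7, -0.1, -0.2]
finger_gap: -0.0
```

```bash
python3 -c "
from h import *
st();print(delta(-.155,-.218,.185,.7))
for n in('top','scene'): cv2.imwrite(f'pics/{n}5.png',r.snapshot(n)[:,:,::-1])
a=cv2.imread('pics/scene5.png')[140:260,190:330]; cv2.imwrite('pics/scz5.png',cv2.resize(a,None,fx=5,fy=5,interpolation=cv2.INTER_CUBIC))
w=W(p,[[-.132,-.199,.2025]]);print(((proj('scene',w)-[190,140])*5))
"
```

```text
8.0 chest [-0.1574 -0.2181] tip z 0.2248 yaw 0.695 F [ 0.7 -0.  -0.2] -0.0004583730802651668 tilt [-0.005  0.002 -1.   ] j6 2.0898801456371423
(array([0.0021, 0.0016, 0.0398]), array([-0.005 ,  0.0032, -0.0055]))
[[243.52728434 232.20616627]]
```

View pics/scz5.png

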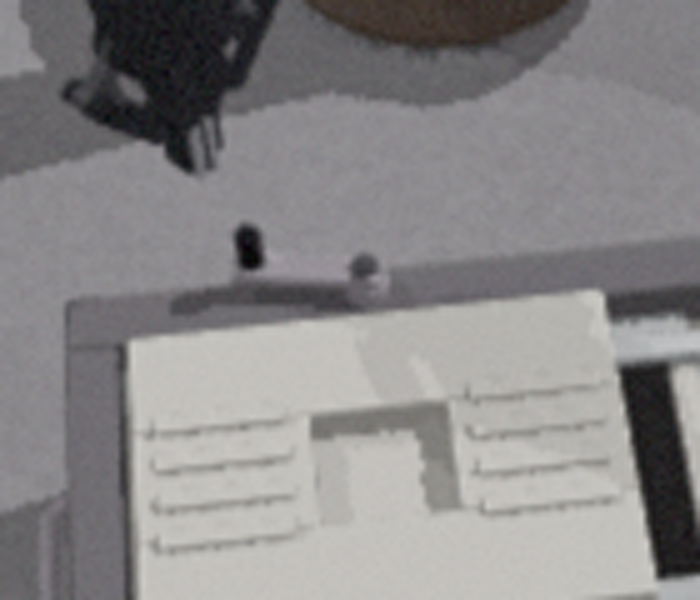

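{"method": "jog_arm", "body": {"series": [[255,[0,0.0016,0.012],[-0.005,0.003,-0.005]],[255,[0,0.0016,0.024],[-0.005,0.003,-0.005]],[255,[0,0.0016,0.034],[-0.005,0.003,-0.005]],[255,[0,0.0016,0.039],[-0.005,0.003,-0.005]],[255,[0,0.0016,0.04],[-0.005,0.003,-0.005]]]}}

```text
time_s: 8.72
tool_pos: [0.4071, -0.1923, 0.1927]
ee_rot: [-2.991, -0.961, 0.001]
contact_force: [-0.1, -0.5, -0.7]
finger_gap: -0.0
```

```bash
python3 -c "
from h import *
st()
n=np.array([np.cos(.7),np.sin(.7)])
for t in(-.2,0,.2,.4,.6,.8,1,1.2,1.4,1.57,1.62):
  q=np.array([-.12+.06*np.sin(t),-.14-.06*np.cos(t)])-n*.0185; print(t,q.round(4),delta(*q,.185,.7))
"
```

```text
8.725 chest [-0.1555 -0.219 ] tip z 0.1847 yaw 0.705 F [-0.1 -0.5 -0.7] -0.0004400424244953857 tilt [-0.001  0.    -1.   ] j6 2.078541027528433
-0.2 [-0.1461 -0.2107] (array([ 0.0125, -0.0002, -0.0003]), array([-0.0007,  0.0003,  0.0053]))
0 [-0.1341 -0.2119] (array([ 0.0208,  0.0084, -0.0003]), array([-0.0007,  0.0003,  0.0053]))
0.2 [-0.1222 -0.2107] (array([ 0.0307,  0.0152, -0.0003]), array([-0.0007,  0.0003,  0.0053]))
0.4 [-0.1108 -0.2072] (array([ 0.0417,  0.02  , -0.0003]), array([-0.0007,  0.0003,  0.0053]))
0.6 [-0.1003 -0.2014] (array([ 0.0534,  0.0224, -0.0003]), array([-0.0007,  0.0003,  0.0053]))
0.8 [-0.0911 -0.1937] (array([ 0.0654,  0.0225, -0.0003]), array([-0.0007,  0.0003,  0.0053]))
1 [-0.0837 -0.1843] (array([ 0.0772,  0.0201, -0.0003]), array([-0.0007,  0.0003,  0.0053]))
1.2 [-0.0782 -0.1737] (array([ 0.0882,  0.0155, -0.0003]), array([-0.0007,  0.0003,  0.0053]))
1.4 [-0.075  -0.1621] (array([ 0.0981,  0.0088, -0.0003]), array([-0.0007,  0.0003,  0.0053]))
1.57 [-0.0741 -0.152 ] (array([ 0.1054,  0.0017, -0.0003]), array([-0.0007,  0.0003,  0.0053]))
1.62 [-0.0742 -0.149 ] (array([ 0.1073, -0.0007, -0.0003]), array([-0.0007,  0.0003,  0.0053]))
```

{"method": "jog_arm", "body": {"series": [[255,[0.012,0,0],[0,0,0]],[255,[0.021,0.008,0],[0,0,0]],[255,[0.031,0.015,0],[0,0,0]],[255,[0.042,0.02,0],[0,0,0]],[255,[0.053,0.022,0],[0,0,0]]]}}

```text
time_s: 9.35
tool_pos: [0.4641, -0.1795, 0.1933]
ee_rot: [2.991, 0.96, 0.001]
contact_force: [-0.9, -1.4, -0.4]
finger_gap: -0.0
```

```bash
python3 -c "
from h import *
st()
for n in('top','scene'): cv2.imwrite(f'pics/{n}6.png',r.snapshot(n)[:,:,::-1])
a=cv2.imread('pics/scene6.png')[140:260,190:330]; cv2.imwrite('pics/scz6.png',cv2.resize(a,None,fx=5,fy=5,interpolation=cv2.INTER_CUBIC))
"
```

```text
9.35 chest [-0.0997 -0.2014] tip z 0.1853 yaw 0.705 F [-0.8 -1.5 -0.4] -0.00014135962916747046 tilt [ 0.  0. -1.] j6 2.151419307754178
```

View pics/scz6.png

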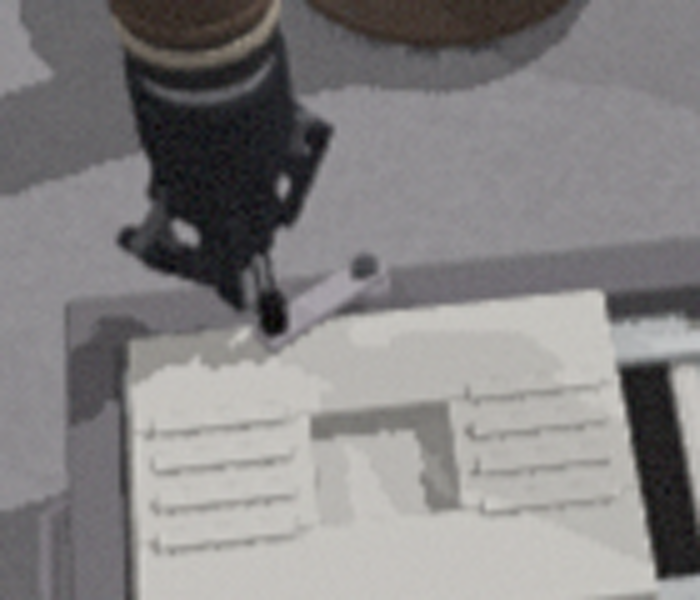

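The catch is following the finger, and the post stays centred on it. Next deltas, relative to the row just commanded (0.053, 0.022).

{"method": "jog_arm", "body": {"series": [[255,[0.012,0,0],[0,0,0]],[255,[0.024,-0.002,0],[0,0,0]],[255,[0.035,-0.0065,0],[0,0,0]],[255,[0.045,-0.013,0],[0,0,0]],[255,[0.052,-0.02,0],[0,0,0]]]}}

```text
time_s: 10.07
tool_pos: [0.4938, -0.1321, 0.1933]
ee_rot: [-2.991, -0.961, -0.0]
contact_force: [-0.2, -1.4, -0.5]
finger_gap: -0.002
```

```bash
python3 -c "
from h import *
st()
for n in('top','scene'): cv2.imwrite(f'pics/{n}7.png',r.snapshot(n)[:,:,::-1])
a=cv2.imread('pics/scene7.png')[140:260,190:330]; cv2.imwrite('pics/scz7.png',cv2.resize(a,None,fx=5,fy=5,interpolation=cv2.INTER_CUBIC))
"
```

```text
10.075 chest [-0.0741 -0.1517] tip z 0.1853 yaw 0.705 F [-0.1 -1.4 -0.5] -0.001617235144651319 tilt [ 0.  0. -1.] j6 2.258469979851297
```

View pics/scz7.png

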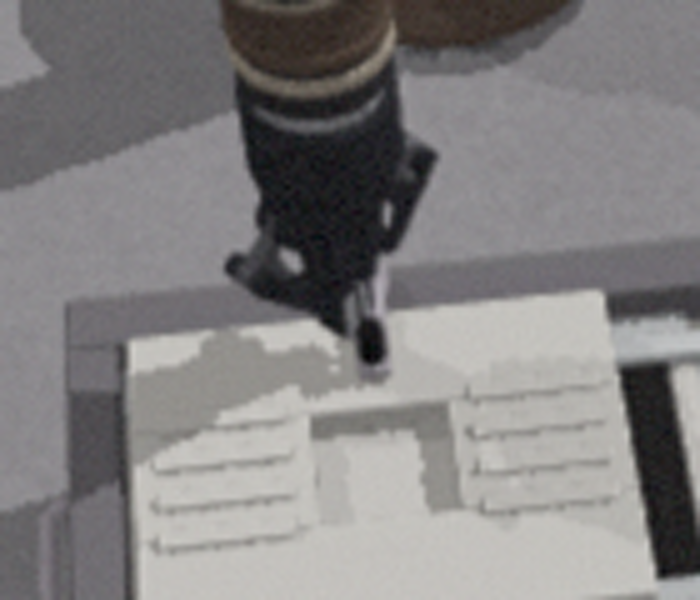

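{"method": "jog_arm", "body": {"series": [[255,[0.001,-0.001,0],[0,0,0]],[255,[0.0015,-0.0015,0],[0,0,0]],[255,[0.002,-0.0023,0],[0,0,0]],[255,[0.002,-0.0023,0],[0,0,0]],[255,[0.002,-0.0023,0],[0,0,0]]]}}

```text
time_s: 10.8
tool_pos: [0.4938, -0.1302, 0.1933]
ee_rot: [2.991, 0.96, 0.0]
contact_force: [-1.3, -0.1, -0.1]
finger_gap: 0.0
```

{"method": "jog_arm", "body": {"series": [[255,[0.001,-0.001,0],[0,0,0]],[255,[0.002,-0.002,0],[0,0,0]],[255,[0.002,-0.0023,0],[0,0,0]],[255,[0.003,-0.003,0],[0,0,0]],[255,[0.003,-0.003,0],[0,0,0]]]}}

```text
time_s: 11.42
tool_pos: [0.4937, -0.1291, 0.1934]
ee_rot: [2.986, 0.954, -0.006]
contact_force: [-4.6, -14.1, 1.2]
finger_gap: -0.0
```

```bash
python3 -c "
from h import *
st()"
```

```text
11.425 chest [-0.0744 -0.1488] tip z 0.1854 yaw 0.702 F [ -3.4 -14.5   1.2] -0.00020161655350673773 tilt [-0.002 -0.008 -1.   ] j6 2.271652065601058
```

Stop felt (14 N). Back off and rise.

{"method": "jog_arm", "body": {"series": [[255,[-0.008,0.003,0],[0,0,0]],[255,[-0.02,0.01,0],[0,0,0]],[255,[-0.02,0.01,-0.03],[0,0,0]],[255,[-0.02,0.01,-0.07],[0,0,0]],[255,[-0.02,0.01,-0.1],[0,0,0]]]}}

```text
time_s: 12.05
tool_pos: [0.484, -0.1459, 0.2949]
ee_rot: [2.991, 0.96, 0.002]
contact_force: [0.4, 0.2, -0.8]
finger_gap: -0.002
```

{"method": "jog_arm", "body": {"series": [[255,[-0.03,0,0],[0,0,0]],[255,[-0.06,0,0],[0,0,0]],[255,[-0.09,0,0],[0,0,0]],[255,[-0.12,0,0],[0,0,0]],[255,[-0.15,0,0],[0,0,0]]]}}

```text
time_s: 12.68
tool_pos: [0.3611, -0.2335, 0.2933]
ee_rot: [-2.991, -0.96, -0.001]
contact_force: [0.2, -0.1, -0.1]
finger_gap: 0.005
```

```bash
python3 -c "
from h import *
st()
for n in('top','scene'): cv2.imwrite(f'pics/{n}8.png',r.snapshot(n)[:,:,::-1])
q=((proj('scene',W(p,[[-.06,-.14,.2025]]))-[200,180]+.5)*6);print(q)
"; python3 e.py 8 -.1405
```

```text
12.675 chest [-0.1978 -0.2638] tip z 0.2853 yaw 0.705 F [ 0.2 -0.1 -0.1] 0.004663480271028391 tilt [ 0.001  0.    -1.   ] j6 1.9459839258136349
[[385.1275337  153.95277878]]
```

View pics/ovs8.png

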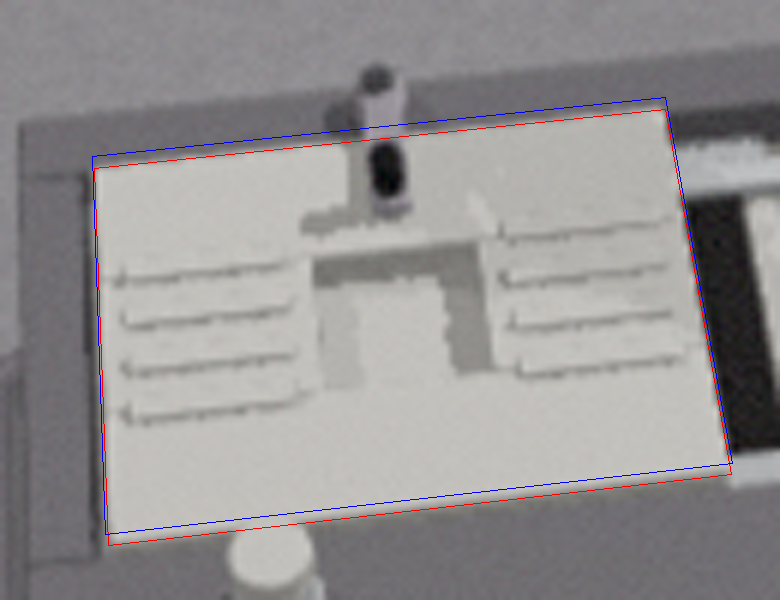

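View pics/ovt8.png

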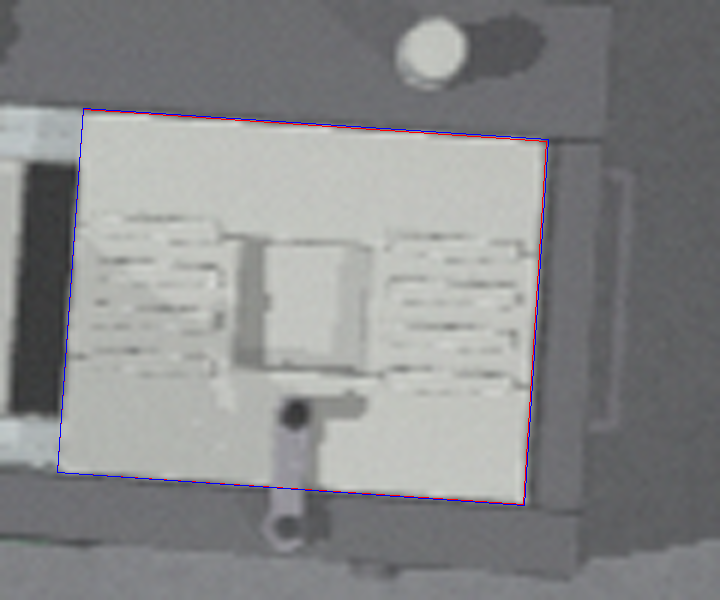

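The catch's post is at (385,160) in the scene crop, where I predicted (385,154) for a full turn. The cover's edges follow the seated outline in both views, and the arm is clear.

```bash
python3 -c "
from plant import r
print(r.hand_in())"
```

```text
the job is handed in; nothing more can be done
None
```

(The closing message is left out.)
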